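# Index the titration turntable to the next flask

## Robot

A 6-joint arm with a two-finger parallel gripper is mounted at the origin on the work surface. World frame = base frame: x ahead of the robot, y to its left, z up, the work surface at z = 0. Lengths are in m, angles in rad, forces in N, time in s.
With the tool pointing down it reaches from about 0.35 to 0.85 m from the base axis. Payload 8.1 kg.
Tool frame: the origin (TCP) lies between the finger pads; the fingertips stand 25 mm ahead of it and the grasp point (between the pads) lies 6 mm ahead of it (robot.tip_extent is the distance from the TCP to the fingertips, in m); z points along the fingers, y is the direction in which the jaws open and shut (so a half turn about z gives the same grasp; the last joint's range is limited). The gripper opens to 93 mm and grips with 3 to 60 N. Pads are 15 mm wide; open, the fingers measure 128 mm over their backs; the gripper's body (75 mm by 188 mm) begins 65 mm behind the grasp point.
Start: joints at [1.02, 0.13, 1.488, -0, 1.523, -0.085], TCP at [0.269, 0.536, 0.244] pointing down, gripper open.
Joint ranges: [-2.96, 2.96], [-0.89, 2.26], [0.02, 2.5], [-1.34, 4.48], [0, 2.73], [-2.66, 2.66]. Speed limits (rad/s): [2.39, 2.39, 2.79, 3.14, 3.14, 3.14].

## Interface

Orientations are given as a rotation vector (axis times angle).
In Python, from plant import robot gives the robot as it stands.
- The arm moves only by the tool drive_tool, never from a script. Its argument "increments" is a list of rows, each a list of 7 numbers: the closure, from 0 (fully open) to 1 (shut), then the shift along the world's x, y, z in units of 25 mm (1.0 is 25 mm), then the turn, a rotation vector about the world's x, y, z in rad. In form: [[gripper, dx, dy, dz, rx, ry, rz], ...]. A call has 1 to 20 rows; each row is the pose to reach, as a shift and turn from the pose commanded when the call began; what a row does not reach only later rows make up. A row lasts 1/12 s, in which the tool goes at most 41.7 mm and 7.16 degrees, less where a joint would pass 70% of its speed; a pose out of reach is approached as far as the arm can. A call with a gripper value outside its range is refused whole. The fingers move at their own pace and stop on an object; "squeeze" is the grip in N (left out, the last holds). Time passes only in rows, so rows that repeat a pose let the fingers close. It gives the time, the measured TCP pose, the force and the opening at its end, in the units of the state.
- robot.read_state(): the state, without advancing time (a new reading comes with each control period).
- robot.read_camera(name): name is "scene" or "top"; returns a dict with "image" (420x560x3 uint8, red, green, blue), "fx", "fy", "cx", "cy" (pixels), "T" (4x4, takes a point from camera to world coordinates). Camera axes: x right, y down, z forward; pixel columns grow to the right and rows downward; lengths in m; the calibration is good to about 2 mm. A picture is of the moment at which its call begins. There is no depth.
- robot.close_job(): hands the job in, once; it reports no verdict.
The state is a dict: "t": time; "q": joint angles; "dq": joint speeds; "joint_torque": joint torques, N m; "tool_pos": TCP position; "orientation": TCP orientation; "force": force on the tool from outside, world axes, zero at the start; "wrist_torque": the same for the moment, N m; "opening": finger opening in m.
Only numpy, scipy, OpenCV 4.12 (cv2) and the standard library are available. Lean on these libraries where they do the work, as an engineer would, in place of code of your own. Each camera call takes 0.05 s, during which the arm holds its last target.

## Task

The flask under the burette spout is finished: bring the next one under it. Press the spring plunger on the turntable's bracket fully in to withdraw its pin, turn the table anticlockwise (seen from above) to the very next hole of the index ring, and let the plunger spring fully back out so that its pin locks the table there. Turn it one hole only and not the other way round; do not touch the flasks, keep them standing in their nests, and leave the other things on the bench where they are.

Things in the scene. Friction and masses are not known exactly. Their poses are not given: they have to be found in the camera images.
- station: Fixed indexing station. Origin: on the turntable's vertical axis at bench height; z up. Grey round foot, 236 mm across; a 120 mm wide tongue towards its +y carries a glass reagent bottle (86 mm across, 205 mm from the axis) with a bottle-top burette, 475 mm high in all, whose thin white spout reaches over the turntable. Angles below are in this frame, from +x, anticlockwise seen from above.
- index_hole (a point): The next hole, fixed, at 300 degrees: centre of its upper mouth, 113 mm from the turntable's axis, 44 mm height. It is one of six 15 mm through holes, one every 60 degrees, in the fixed flat steel index ring (101 to 125 mm radius) below the turntable's edge.
- table_plate (a joint): Turntable angle, rad: 0 at the start (locked), grows anticlockwise from above; the next hole is at 1.047. Aluminium plate 196 mm across, top at 56 mm height, with six white nests 62 mm across, 9 mm high, on a 65 mm radius. Friction under 1 N at the plunger; locked while the pin is in a hole (0.3 degrees of play). A forked bracket on its rim carries the plunger, which goes round with the table.
- plunger_top (a point): Centre of the flat top of the plunger's steel cap (disc 36 mm across, 10 mm thick, axis vertical, grey rubber inlay), 142 mm from the turntable's axis; height 102 mm when out, 90 mm fully in. It starts at 240 degrees, ends at 300. Below it a dark steel boss, 31 mm across, top at 78 mm. Pushing the cap sideways swings the table. The nests either side are empty; the other nests' flasks reach 141 mm height.
- plunger (a joint): Plunger pressed down, m: 0 out (locked), 0.012 fully in. Spring 4 N, rising to 7.7 N. Its 14 mm round-nosed pin rises into the holes from below, 29 mm nearer the axis than the cap; beyond 0.0102 it is clear and the table turns. Let go between holes, it stays near 0.0096, the nose sliding under the ring until a hole comes, where it snaps up and locks; it finds a hole from up to 2 degrees off.
- spout_tip (a point): Lower end of the burette's spout, at 90 degrees, 65 mm from the turntable's axis, 151 mm height: 10 mm above the mouth of the flask under it. The spout rises straight from here to 0.2 m and bends out to the burette.
- flask_a: Loose clear glass conical flask, 51 mm across the base, 85 mm tall, neck 22 mm, standing in a nest of the turntable: stands under the spout at the start. Origin: centre of its underside, at 56 mm height; z up.
- flask_b: Like the first flask, standing in a nest of the turntable: the next one: at the start it stands one nest clockwise of the spout, and the turn brings it under the spout. Origin: centre of its underside, at 56 mm height; z up.
- flask_c: Like the first flask, standing in a nest of the turntable: one nest further clockwise than the next flask. Origin: centre of its underside, at 56 mm height; z up.
- flask_d: Like the first flask, standing in a nest of the turntable: one nest anticlockwise of the spout at the start. Origin: centre of its underside, at 56 mm height; z up.
- flask_b_mouth (a point): Centre of the mouth of the next flask (flask_b), 141 mm height.
- volumetric: Bystander: slender volumetric flask with a white stopper, 47 mm across, 154 mm tall, upright on the bench to the right (-y) of the station. Origin: centre of its underside.
- white_bottle: Bystander: white plastic bottle, 76 mm across, 174 mm tall, upright on the bench to the right of and beyond the station. Origin: centre of its underside.
- pipette: Bystander: grey hand pipette lying on the bench to the right, 236 mm long along its x, about 28 mm thick. Origin: under its middle.
Mind the look-alikes: they are no part of the job. Leave any black look-alike of the flask_c alone.

How it is judged:
By the outcome, as a careful person would: the job done as asked, in the order asked, and still so for the second after the job is handed in, with the robot touching nothing.
It also fails if it takes over 42 s, if anything falls off the work surface, if the arm or the gripper's body presses on something with over 40 N, if the wrist force passes 120 N, or if a joint passes its speed limit or range.

## Working session

There is one attempt and no reset: what is moved stays moved. The work goes in short steps, Python scripts to look and compute and a tool call to move; the robot and the scene stay as the last step left them, time stands still between calls to the robot, and variables do not carry over. Pictures are saved under pics/ and viewed, and the job is handed in when it is done.

Besides the shell and the picture viewer there is one more tool, called after "Call:" as a command line: name --pt "numbers of a row" for each row, then --argument value for the rest. drive_tool: Moves the arm, as the interface text tells. Its arguments: {"type":"object","properties":{"increments":{"type":"array"},"squeeze":{"type":"number"}},"required":["increments"]}

```bash
ls; mkdir -p pics
python3 - <<'E'
from plant import robot
import cv2,numpy as np
for n in ("scene","top"):
    c=robot.read_camera(n); cv2.imwrite(f"pics/{n}0.png",c["image"][:,:,::-1]); print(n,c["fx"],c["fy"],c["cx"],c["cy"],np.round(c["T"],4).tolist())
s=robot.read_state(); print(s, robot.tip_extent)
E
```

```text
pics
scene 445.3244012968643 445.3244012968643 277.4912197766934 218.52384233640322 [[-0.7694, 0.473, -0.4294, 0.9879], [0.6388, 0.5732, -0.5132, 0.3173], [0.0034, -0.6691, -0.7432, 0.7476], [0.0, 0.0, 0.0, 1.0]]
top 394.0874056282012 394.0874056282012 285.35397526877085 203.07032544436274 [[-0.1574, -0.9673, 0.1989, 0.4713], [-0.9875, 0.1544, -0.0306, -0.1283], [-0.0011, -0.2012, -0.9795, 0.8888], [0.0, 0.0, 0.0, 1.0]]
{'t': 0.1, 'q': array([ 1.01958836e+00,  1.31091125e-01,  1.48911752e+00,  7.03713106e-06,
        1.52301821e+00, -8.53770735e-02]), 'dq': array([ 1.64802284e-03,  2.06779252e-04, -3.13044744e-03, -2.43064901e-05,
       -6.08590498e-04, -6.64119028e-04]), 'joint_torque': array([ 1.44590438e-03, -5.61343002e+01, -4.93094051e+01,  7.70202535e-02,
        2.92001705e-02, -5.29712679e-05]), 'tool_pos': array([0.26922486, 0.53569637, 0.24271807]), 'orientation': array([-7.25008127e-01, -3.05625697e+00,  2.43420487e-03]), 'force': array([-0.24277133,  0.85848888,  0.5126882 ]), 'wrist_torque': array([ 0.06174789, -0.01131577, -0.00244967]), 'opening': 0.09307068026667463} 0.025
```

View pics/scene0.png

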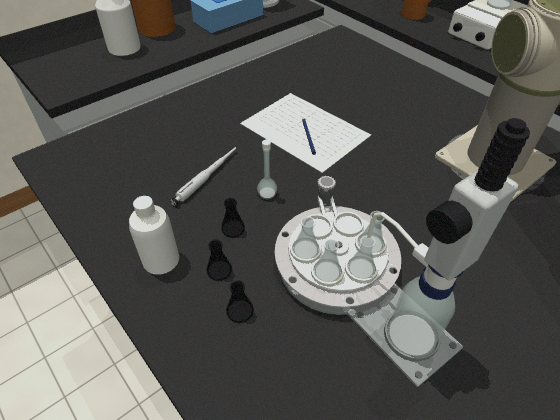

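View pics/top0.png

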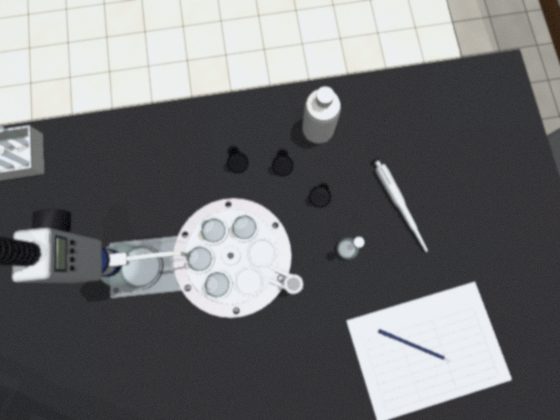

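Run:
```python
import cv2
a=cv2.imread("pics/scene0.png")[160:320,250:450]; b=cv2.imread("pics/top0.png")[185:325,150:350]
cv2.imwrite("pics/s0z.png",cv2.resize(a,(750,600),interpolation=cv2.INTER_CUBIC)); cv2.imwrite("pics/t0z.png",cv2.resize(b,(800,560),interpolation=cv2.INTER_CUBIC))
```

```text
(no output)
```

View pics/s0z.png

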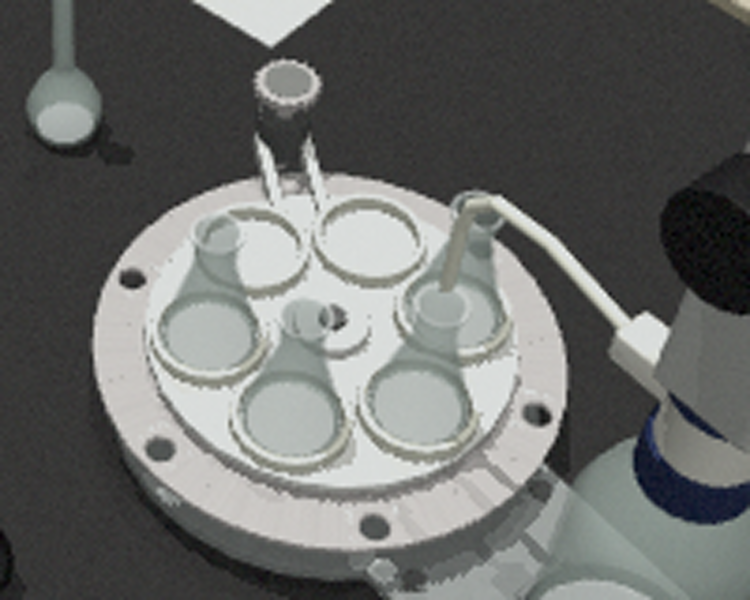

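View pics/t0z.png

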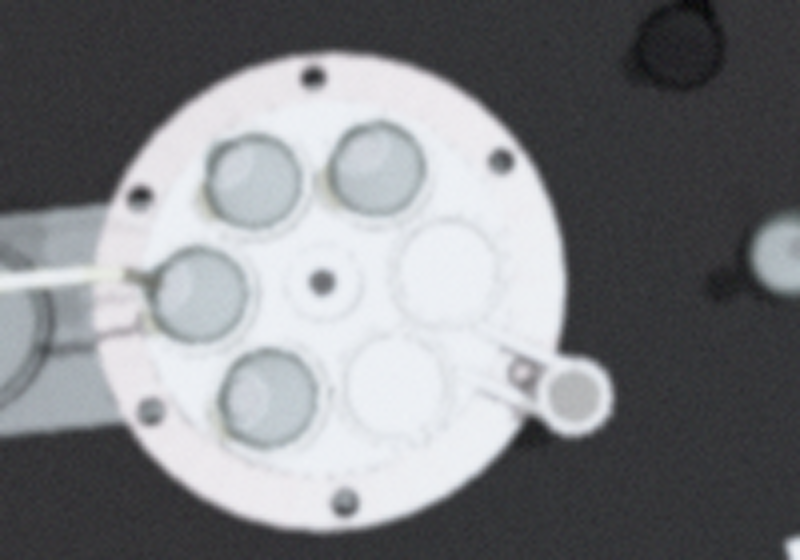

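```bash
cat > h.py <<'E'
from plant import robot
import numpy as np
from scipy.optimize import least_squares
def proj(c,P):
    T=c["T"];p=(np.atleast_2d(P)-T[:3,3])@T[:3,:3]
    return np.c_[c["fx"]*p[:,0]/p[:,2]+c["cx"],c["fy"]*p[:,1]/p[:,2]+c["cy"]]
def pt(x,y,yaw,r,a,z):
    a=np.radians(a)+yaw; return [x+r*np.cos(a),y+r*np.sin(a),z]
def tri(obs):
    return least_squares(lambda P:np.concatenate([(proj(c,P)[0]-u) for c,u in obs]),[.5,.1,.1])
E
python3 - <<'E'
from h import *
S=robot.read_camera("scene");T=robot.read_camera("top")
zs=lambda u,v:((u+.5)/3.75-.5+250,(v+.5)/3.75-.5+160)
zt=lambda u,v:((u+.5)/4-.5+150,(v+.5)/4-.5+185)
cs,ct=zs(287,82),zt(575,394)
r=tri([(S,cs),(T,ct)]);print("cap",r.x,r.fun)
ht={300:(501,160),0:(313,77),60:(140,196),120:(151,410),180:(344,502)}
hs=[(132,279),(160,449),(374,527),(537,413)]
def res(p,full=False):
    x,y,yaw,zh=p
    o=[proj(T,pt(x,y,yaw,.113,a,zh))[0]-zt(*u) for a,u in ht.items()]
    o+=[proj(S,pt(x,y,yaw,.113,a,zh))[0]-zs(*u) for a,u in zip((300,0,60,120),hs)]
    return np.concatenate(o)
for y0 in np.radians([-30,0,30]):
    f=least_squares(res,[.5,.1,y0,.044]);print(f.x,np.degrees(f.x[2]),f.cost)
print(f.fun.reshape(-1,2).round(1).tolist())
x,y,yaw,_=f.x
for a in(240,300): print(a,pt(x,y,yaw,.142,a,.102))
d=r.x[:2]-[x,y];print(np.hypot(*d),np.degrees(np.arctan2(d[1],d[0])-yaw)%360)
E
```

```text
cap [ 0.47041985 -0.14291552  0.10396536] [-0.18816098 -0.02520339 -0.11376883  0.13324623]
[ 0.54781792 -0.02425777 -0.05618052  0.04645123] -3.218906567771393 0.414711939855129
[ 0.54781792 -0.02425777 -0.05618052  0.04645123] -3.2189065746027996 0.4147119398551351
[ 0.54781792 -0.02425777 -0.05618052  0.04645123] -3.218906614534869 0.41471193985513344
[[0.2, 0.1], [0.0, -0.2], [-0.3, 0.3], [-0.3, 0.3], [0.2, 0.2], [-0.3, -0.2], [-0.4, 0.1], [0.0, 0.1], [0.1, 0.3]]
240 [np.float64(0.47002473911171916), np.float64(-0.14305263531503157), 0.102]
300 [np.float64(0.6118007042481874), np.float64(-0.15102607306941007), 0.102]
0.14166906364691187 240.10330147982657
```

Run:
```python
from h import *
from scipy.spatial.transform import Rotation as R
s=robot.read_state();print(R.from_rotvec(s["orientation"]).as_matrix().round(3))
S=robot.read_camera("scene");T=robot.read_camera("top")
for n,a,b in [("volstopper",(266,144),(359,242)),("bottlecap",(143,203),(324,96)),("buretteknobtop",(514,126),(5,250)),("head corner",(437,185),(100,280))]:
    r=tri([(S,a),(T,b)]);print(n,r.x.round(3),r.fun.round(1))
```

```text
[[-0.893  0.449 -0.001]
 [ 0.449  0.893 -0.001]
 [ 0.    -0.001 -1.   ]]
volstopper [ 0.526 -0.276  0.15 ] [-0.3 -0.1 -0.2  0.2]
bottlecap [ 0.817 -0.26   0.173] [ 0.5  0.2  0.3 -0.5]
buretteknobtop [0.55  0.173 0.461] [-8.2  1.  -6.1  5.1]
head corner [0.524 0.122 0.322] [ 7.4 -0.2  5.4 -5.1]
```

Call:
drive_tool --pt "1 0.3 -1.3 0.5 0 0 0" --pt "1 0.6 -2.6 1.0 0 0 0" --pt "1 0.9 -3.9 1.4 0 0 0" --pt "1 1.2 -5.2 1.8 0 0 0" --pt "1 1.5 -6.5 2.2 0 0 0" --pt "1 1.8 -7.8 2.4 0 0 0" --pt "1 2.1 -9.1 2.4 0 0 0" --pt "1 2.4 -10.4 2.4 0 0 0" --pt "1 2.6 -11.5 2.4 0 0 0" --pt "1 2.8 -12.6 2.4 0 0 0" --pt "1 2.8 -12.6 2.4 0 0 0" --pt "1 2.8 -12.6 2.4 0 0 0" --squeeze 20

```text
t: 1.3
tool_pos: [0.3399, 0.2202, 0.3039]
orientation: [0.73, 3.055, 0.001]
force: [-0.4, -0.2, 0.6]
opening: 0.0175
```

Call:
drive_tool --pt "1 0.2 -1.2 0 0 0 0" --pt "1 0.4 -2.5 0 0 0 0" --pt "1 0.6 -3.8 0 0 0 0" --pt "1 0.8 -5.1 0 0 0 0" --pt "1 1.0 -6.4 0 0 0 0" --pt "1 1.3 -7.7 0 0 0 0" --pt "1 1.8 -8.9 0 0 0 0" --pt "1 2.4 -10.1 0 0 0 0" --pt "1 3.1 -11.3 0 0 0 0" --pt "1 3.8 -12.5 0 0 0 0" --pt "1 4.5 -13.6 -0.5 0 0 0" --pt "1 5.2 -14.5 -1.5 0 0 0" --pt "1 5.2 -14.5 -2.7 0 0 0" --pt "1 5.2 -14.5 -3.9 0 0 0" --pt "1 5.2 -14.5 -4.9 0 0 0" --pt "1 5.2 -14.5 -5.4 0 0 0" --pt "1 5.2 -14.5 -5.4 0 0 0" --pt "1 5.2 -14.5 -5.4 0 0 0"

```text
t: 2.8
tool_pos: [0.4697, -0.1406, 0.1689]
orientation: [-0.723, -3.056, -0.0]
force: [0.4, -0.5, 0.5]
opening: 0.0002
```

Run:
```python
from plant import robot
import cv2,numpy as np
for n in ("scene","top"):
    c=robot.read_camera(n)["image"][:,:,::-1]
    c=c[110:290,220:460] if n=="scene" else c[170:350,180:420]
    cv2.imwrite(f"pics/{n}1.png",cv2.resize(c,(720,540),interpolation=cv2.INTER_CUBIC))
s=robot.read_state();print(s["tool_pos"],s["force"],s["q"])
```

```text
[ 0.47085149 -0.14144473  0.1708416 ] [ 0.16643973  1.14923776 -0.24804522] [-3.96210829e-01 -1.22607415e-01  1.87612802e+00  7.67876477e-05
  1.38492573e+00 -1.50191188e+00]
```

View pics/scene1.png

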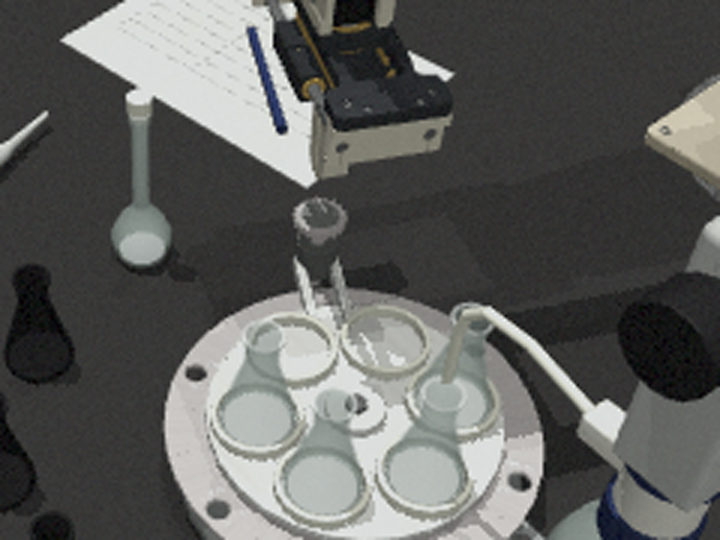

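View pics/top1.png

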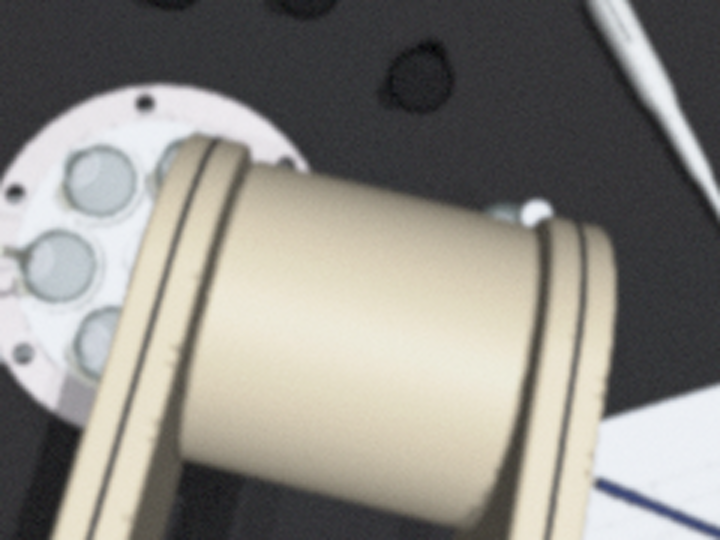

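Run:
```python
from h import *
import cv2
S=robot.read_camera("scene");c=S["image"][:,:,::-1]
s=robot.read_state();p=s["tool_pos"]
for dz in(-.025,0,.053): print(dz,proj(S,p+[0,0,dz])[0], (proj(S,p+[0,0,dz])[0]-[220,110])*3)
c=c[60:220,230:430]
cv2.imwrite("pics/s2.png",cv2.resize(c,(750,600),interpolation=cv2.INTER_CUBIC))
```

```text
-0.025 [327.98919125 166.79708104] [323.96757374 170.39124311]
0 [329.09097917 157.30460486] [327.27293752 141.91381458]
0.053 [331.58670876 135.80259617] [334.76012627  77.40778852]
```

View pics/s2.png

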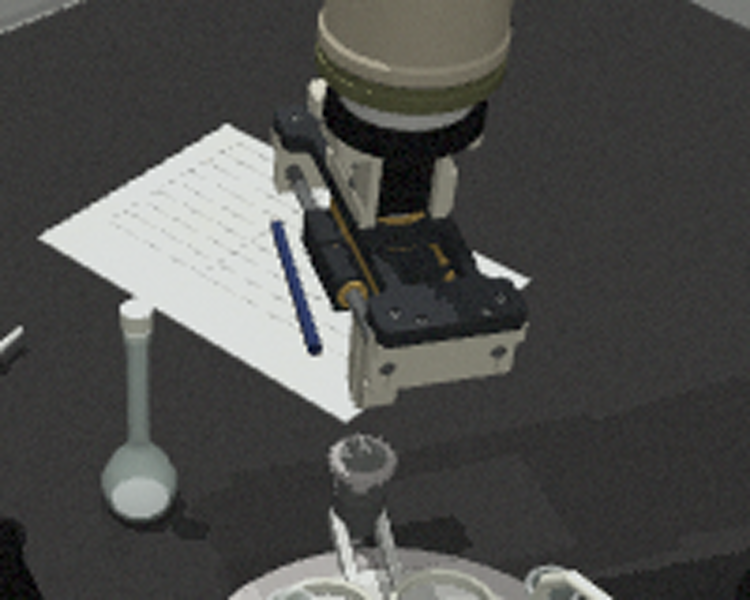

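Call:
drive_tool --pt "1 0 0 -0.7 0 0 0" --pt "1 0 0 -1.2 0 0 0" --pt "1 0 0 -1.4 0 0 0" --pt "1 0 0 -1.4 0 0 0" --pt "1 0 0 -1.4 0 0 0"

```text
t: 3.37
tool_pos: [0.4694, -0.1414, 0.1338]
orientation: [-0.725, -3.056, -0.0]
force: [0.2, -0.8, 0.5]
opening: 0.0006
```

Call:
drive_tool --pt "1 0 0 -0.1 0 0 0" --pt "1 0 0 -0.2 0 0 0" --pt "1 0 0 -0.3 0 0 0" --pt "1 0 0 -0.4 0 0 0" --pt "1 0 0 -0.5 0 0 0" --pt "1 0 0 -0.5 0 0 0"

```text
t: 3.87
tool_pos: [0.4697, -0.1415, 0.1212]
orientation: [0.725, 3.056, -0.0]
force: [0.1, -0.7, 5.5]
opening: 0.0005
```

Call:
drive_tool --pt "1 0 0 -0.1 0 0 0" --pt "1 0 0 -0.16 0 0 0" --pt "1 0 0 -0.2 0 0 0" --pt "1 0 0 -0.2 0 0 0"

```text
t: 4.2
tool_pos: [0.4699, -0.1417, 0.1167]
orientation: [0.725, 3.056, -0.001]
force: [-0.9, 0.4, 6.3]
opening: 0.0004
```

Call:
drive_tool --pt "1 0 0 -0.04 0 0 0" --pt "1 0 0 -0.06 0 0 0" --pt "1 0 0 -0.06 0 0 0"

```text
t: 4.45
tool_pos: [0.4701, -0.1417, 0.1154]
orientation: [0.725, 3.055, -0.001]
force: [-0.9, -1.1, 7.3]
opening: 0.0005
```

Not yet at the stop; a little further.

Call:
drive_tool --pt "1 0 0 -0.04 0 0 0" --pt "1 0 0 -0.04 0 0 0" --pt "1 0 0 -0.04 0 0 0"

```text
t: 4.7
tool_pos: [0.4705, -0.1421, 0.1151]
orientation: [0.724, 3.054, -0.001]
force: [-0.8, -1.1, 9.2]
opening: 0.0004
```

Run:
```python
from plant import robot
import time
s=robot.read_state();print(s["tool_pos"],s["force"])
```

```text
[ 0.4705395  -0.14210976  0.11510668] [-0.78656668 -1.07501052  9.1888437 ]
```

Call:
drive_tool --pt "1 0 0 -0.03 0 0 0" --pt "1 0 0 -0.03 0 0 0" --pt "1 0 0 -0.03 0 0 0"

```text
t: 4.95
tool_pos: [0.471, -0.1424, 0.115]
orientation: [0.724, 3.053, -0.002]
force: [-1.2, -1.6, 12.6]
opening: 0.0006
```

Run:
```python
import numpy as np
v=np.array([-.0778,-.1188])
for t in list(range(0,61,2)):
    a=np.radians(t);R=np.array([[np.cos(a),-np.sin(a)],[np.sin(a),np.cos(a)]])
    print(t,((R@v-v)/.025).round(2))
```

```text
0 [0. 0.]
2 [ 0.17 -0.11]
4 [ 0.34 -0.21]
6 [ 0.51 -0.3 ]
8 [ 0.69 -0.39]
10 [ 0.87 -0.47]
12 [ 1.06 -0.54]
14 [ 1.24 -0.61]
16 [ 1.43 -0.67]
18 [ 1.62 -0.73]
20 [ 1.81 -0.78]
22 [ 2.01 -0.82]
24 [ 2.2  -0.85]
26 [ 2.4  -0.88]
28 [ 2.6 -0.9]
30 [ 2.79 -0.92]
32 [ 2.99 -0.93]
34 [ 3.19 -0.93]
36 [ 3.39 -0.92]
38 [ 3.59 -0.91]
40 [ 3.78 -0.89]
42 [ 3.98 -0.86]
44 [ 4.17 -0.83]
46 [ 4.37 -0.79]
48 [ 4.56 -0.74]
50 [ 4.75 -0.69]
52 [ 4.94 -0.63]
54 [ 5.13 -0.56]
56 [ 5.31 -0.49]
58 [ 5.49 -0.41]
60 [ 5.67 -0.32]
```

Call:
drive_tool --pt "1 0.08 -0.05 0 0 0 0" --pt "1 0.17 -0.11 0 0 0 0" --pt "1 0.34 -0.21 0 0 0 0" --pt "1 0.51 -0.3 0 0 0 0" --pt "1 0.69 -0.39 0 0 0 0" --pt "1 0.87 -0.47 0 0 0 0" --pt "1 1.06 -0.54 0 0 0 0" --pt "1 1.24 -0.61 0 0 0 0" --pt "1 1.43 -0.67 0 0 0 0" --pt "1 1.43 -0.67 0 0 0 0"

```text
t: 5.78
tool_pos: [0.5075, -0.159, 0.115]
orientation: [0.724, 3.052, -0.001]
force: [-0.9, 0.1, 12.1]
opening: 0.0006
```

Run:
```python
from plant import robot
import cv2
c=robot.read_camera("scene")["image"][:,:,::-1][140:300,230:430]
cv2.imwrite("pics/s3.png",cv2.resize(c,(750,600),interpolation=cv2.INTER_CUBIC))
s=robot.read_state();print(s["tool_pos"],s["force"])
```

```text
[ 0.50729195 -0.15894197  0.11505791] [ 0.57059884  0.01663339 12.24376738]
```

View pics/s3.png

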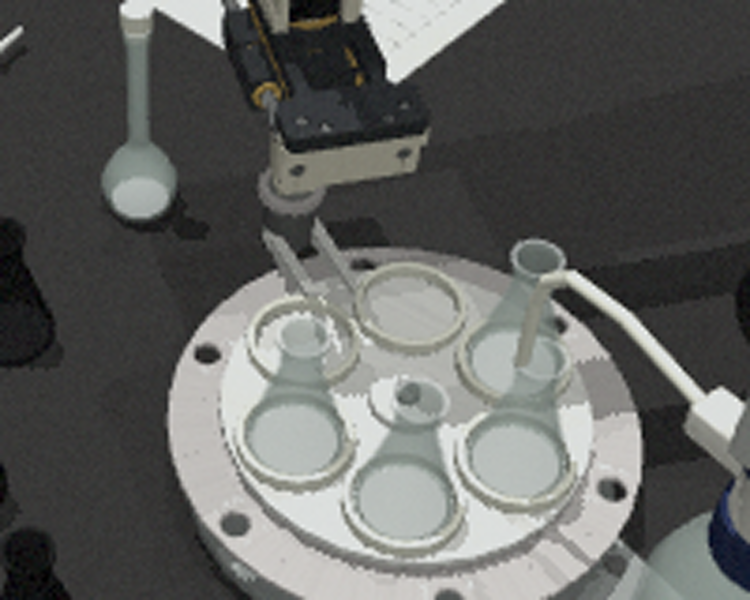

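Call:
drive_tool --pt "1 0.19 -0.06 0 0 0 0" --pt "1 0.38 -0.11 0 0 0 0" --pt "1 0.58 -0.15 0 0 0 0" --pt "1 0.77 -0.18 0 0 0 0" --pt "1 0.97 -0.21 0 0 0 0" --pt "1 1.17 -0.23 0 0 0 0" --pt "1 1.36 -0.25 0 0 0 0" --pt "1 1.56 -0.26 0 0 0 0" --pt "1 1.76 -0.26 0 0 0 0" --pt "1 1.96 -0.25 0 0 0 0" --pt "1 2.16 -0.24 0 0 0 0" --pt "1 2.35 -0.22 0 0 0 0" --pt "1 2.55 -0.19 0 0 0 0" --pt "1 2.74 -0.16 0 0 0 0" --pt "1 2.94 -0.12 0 0 0 0" --pt "1 3.13 -0.07 0 0 0 0" --pt "1 3.32 -0.02 0 0 0 0" --pt "1 3.51 0.04 0 0 0 0" --pt "1 3.51 0.04 0 0 0 0"

```text
t: 7.42
tool_pos: [0.5951, -0.1573, 0.1151]
orientation: [0.724, 3.053, -0.0]
force: [0.4, 1.3, 11.7]
opening: 0.0003
```

Run:
```python
from plant import robot
import cv2
c=robot.read_camera("scene")["image"][:,:,::-1][140:300,230:430]
cv2.imwrite("pics/s4.png",cv2.resize(c,(750,600),interpolation=cv2.INTER_CUBIC))
s=robot.read_state();print(s["tool_pos"],s["force"])
```

```text
[ 0.59490291 -0.15738997  0.11504578] [-0.02997061  0.17785272 11.06703491]
```

View pics/s4.png

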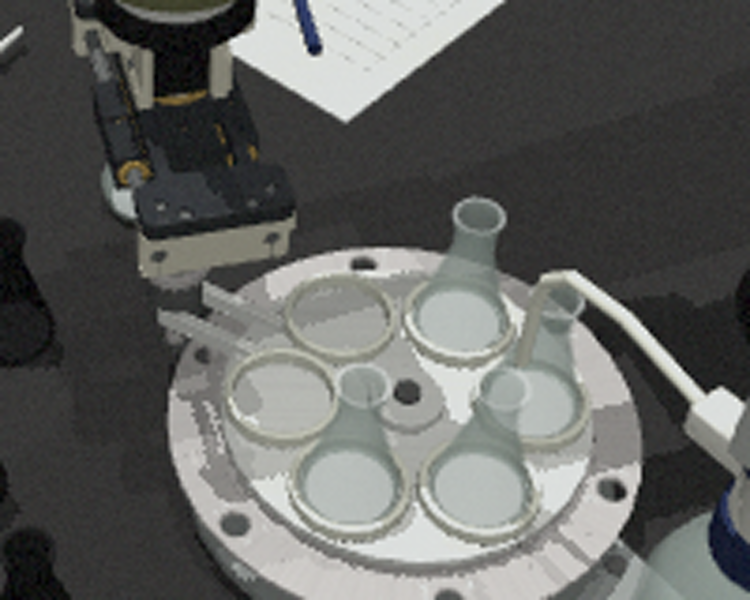

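```bash
cat > ang.py <<'E'
from h import *
import sys,json
S=robot.read_camera("scene")
o=json.loads(sys.argv[1]) # station start nest angle -> zoom px, crop (230,140), 3.75
x,y,yaw=.5478,-.02426,-.05618
for a,u in o.items():
    q=np.array([(u[0]+.5)/3.75-.5+230,(u[1]+.5)/3.75-.5+140])
    f=least_squares(lambda p:proj(S,pt(x,y,yaw,.065,float(a)+p[0],.065))[0]-q,[50.]);print(a,f.x,f.fun.round(2))
E
python3 ang.py '{"210":[340,316],"270":[283,395]}'
python3 - <<'E'
from h import *
import numpy as np
p=robot.read_state()["tool_pos"];d=p[:2]-[.5478,-.02426];print(np.hypot(*d),np.degrees(np.arctan2(d[1],d[0])+.05618)%360-240)
E
```

```text
210 [51.98983028] [-0.16 -0.37]
270 [52.56524596] [-0.48  0.01]
0.14123508512634547 52.66138561432331
```

Call:
drive_tool --pt "1 0.14 0.05 0 0 0 0" --pt "1 0.28 0.11 0 0 0 0" --pt "1 0.4 0.16 0 0 0 0" --pt "1 0.5 0.2 0 0 0 0" --pt "1 0.58 0.24 0 0 0 0" --pt "1 0.64 0.27 0 0 0 0" --pt "1 0.64 0.27 0 0 0 0" --pt "1 0.64 0.27 0 0 0 0"

```text
t: 8.18
tool_pos: [0.6106, -0.1507, 0.1151]
orientation: [0.724, 3.053, -0.0]
force: [1.1, 0.6, 10.2]
opening: 0.0007
```

Run:
```python
from h import *
import cv2
p=robot.read_state()["tool_pos"];d=p[:2]-[.5478,-.02426];print(p,np.hypot(*d),np.degrees(np.arctan2(d[1],d[0])+.05618)%360-240)
c=robot.read_camera("scene")["image"][:,:,::-1][140:300,230:430]
cv2.imwrite("pics/s5.png",cv2.resize(c,(750,600),interpolation=cv2.INTER_CUBIC))
```

```text
[ 0.61064941 -0.15073537  0.11509919] 0.14123054962097495 59.64303637604371
```

View pics/s5.png

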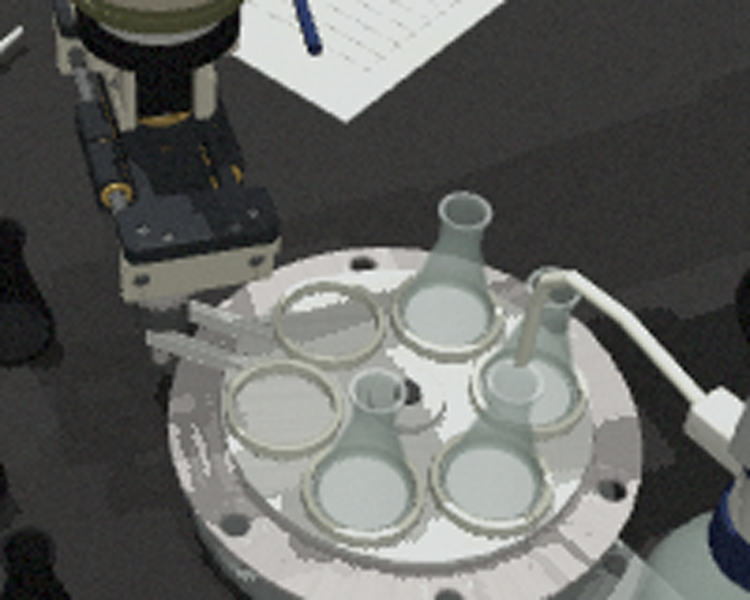

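```bash
python3 ang.py '{"210":[330,324],"270":[284,409]}'
```

```text
210 [58.76183655] [-0.56 -1.02]
270 [60.85555451] [-0.28  0.06]
```

Call:
drive_tool --pt "1 0 0 0.08 0 0 0" --pt "1 0 0 0.16 0 0 0" --pt "1 0 0 0.24 0 0 0" --pt "1 0 0 0.3 0 0 0" --pt "1 0 0 0.3 0 0 0" --pt "1 0 0 0.3 0 0 0"

```text
t: 8.78
tool_pos: [0.6101, -0.1506, 0.1214]
orientation: [0.724, 3.054, 0.0]
force: [3.1, -0.6, 5.3]
opening: 0.0004
```

Call:
drive_tool --pt "1 0 0 0.1 0 0 0" --pt "1 0 0 0.2 0 0 0" --pt "1 0 0 0.3 0 0 0" --pt "1 0 0 0.4 0 0 0" --pt "1 0 0 0.6 0 0 0" --pt "1 0 0 1.2 0 0 0" --pt "1 0 0 2.2 0 0 0" --pt "1 0 0 3.4 0 0 0" --pt "1 0 0 4.6 0 0 0" --pt "1 0 0 5.6 0 0 0" --pt "1 0 0 6 0 0 0" --pt "1 0 0 6 0 0 0"

```text
t: 9.78
tool_pos: [0.6102, -0.1509, 0.2739]
orientation: [0.724, 3.052, -0.001]
force: [0.9, -0.5, -0.1]
opening: 0.0005
```

Run:
```python
from h import *
import cv2
p=robot.read_state();print(p["tool_pos"],p["force"])
c=robot.read_camera("scene")["image"][:,:,::-1][140:300,230:430]
cv2.imwrite("pics/s6.png",cv2.resize(c,(750,600),interpolation=cv2.INTER_CUBIC))
```

```text
[ 0.61020558 -0.15088958  0.27392449] [ 0.89867848 -0.45817691 -0.14565918]
```

View pics/s6.png

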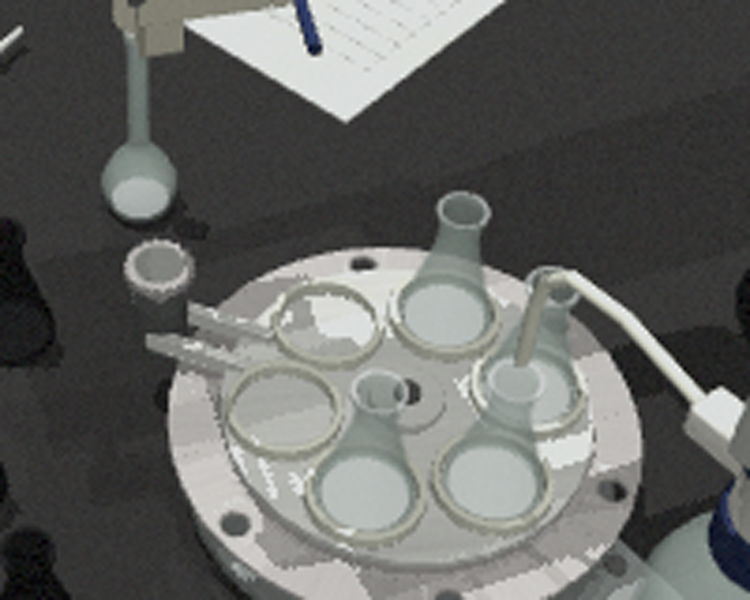

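Run:
```python
from h import *
S=robot.read_camera("scene")
x,y,yaw=.5478,-.02426,-.05618
z=lambda u,v,ox,oy:np.array([(u+.5)/3.75-.5+ox,(v+.5)/3.75-.5+oy])
for q,a in((z(287,82,250,160),240),(z(160,263,230,140),300)):
    f=least_squares(lambda p:proj(S,pt(x,y,yaw,.142,p[0]*100,p[1]))[0]-q,[a/100,.1]);print(f.x*[100,1])
for zz in(.092,.102): print((proj(S,pt(x,y,yaw,.142,300,zz))[0]+.5-[230,140])*3.75-.5)
```

```text
[2.39905005e+02 1.03520511e-01]
[2.98377109e+02 1.02390593e-01]
[156.93671337 281.36241949]
[156.8113079 268.5664624]
```

Call:
drive_tool --pt "1 -1 -0.6 0.5 0 0 0" --pt "1 -2 -1.4 1 0 0 0" --pt "1 -3.2 -2.4 1 0 0 0" --pt "1 -4.4 -3.4 1 0 0 0" --pt "1 -5.6 -4.4 1 0 0 0" --pt "1 -6.8 -5.4 1 0 0 0" --pt "1 -8 -6.4 1 0 0 0" --pt "1 -9.2 -7.4 1 0 0 0" --pt "1 -10.2 -8.4 1 0 0 0" --pt "1 -11 -9.4 1 0 0 0" --pt "1 -11.8 -10 1 0 0 0" --pt "1 -11.8 -10 1 0 0 0" --pt "1 -11.8 -10 1 0 0 0"

```text
t: 10.97
tool_pos: [0.3125, -0.4002, 0.2926]
orientation: [-0.729, -3.053, -0.005]
force: [-0.1, -0.2, 0.0]
opening: 0.0002
```

Run:
```python
from h import *
import cv2
c=robot.read_camera("scene")["image"][:,:,::-1]
cv2.imwrite("pics/s7f.png",c)
cv2.imwrite("pics/s7.png",cv2.resize(c[140:300,230:430],(750,600),interpolation=cv2.INTER_CUBIC))
c=robot.read_camera("top")["image"][:,:,::-1]
cv2.imwrite("pics/t7f.png",c)
cv2.imwrite("pics/t7.png",cv2.resize(c[185:325,150:350],(800,560),interpolation=cv2.INTER_CUBIC))
```

```text
(no output)
```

View pics/s7.png

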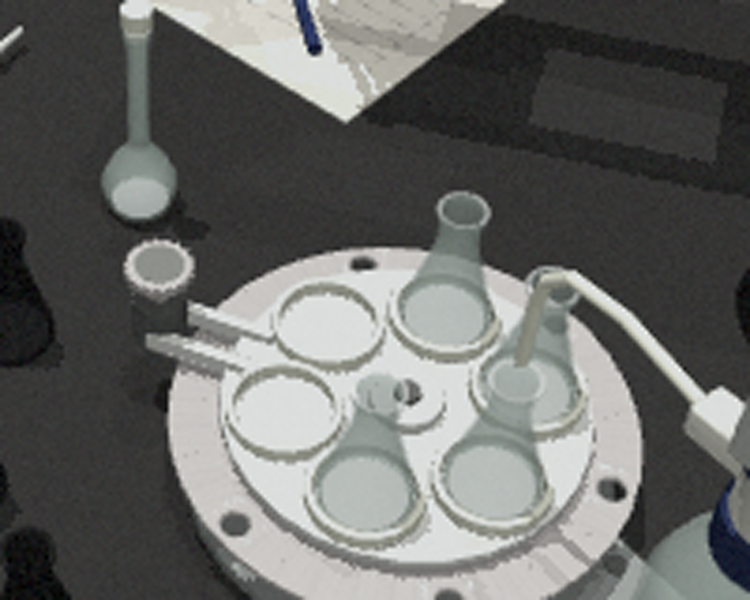

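View pics/t7.png

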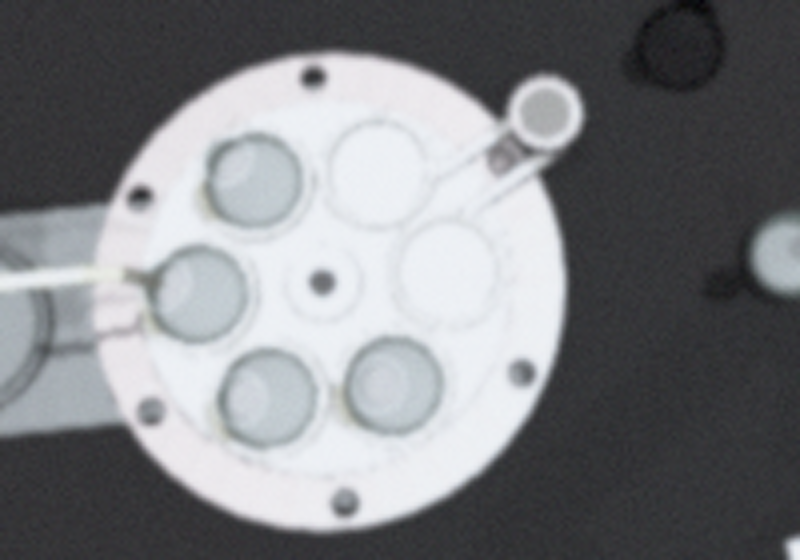

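View pics/t7f.png

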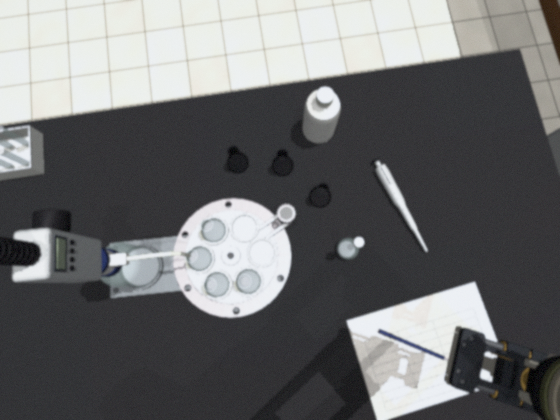

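View pics/s7f.png

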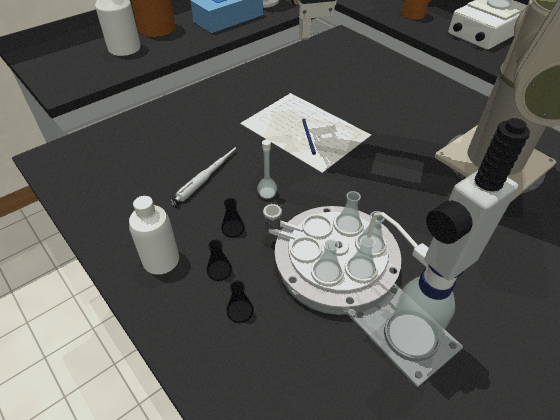

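Cap at zoom (160,266) in scene and (546,112) in top; triangulate it and check table angle.

Run:
```python
from h import *
S=robot.read_camera("scene");T=robot.read_camera("top")
zs=lambda u,v:((u+.5)/3.75-.5+230,(v+.5)/3.75-.5+140)
zt=lambda u,v:((u+.5)/4-.5+150,(v+.5)/4-.5+185)
r=tri([(S,zs(160,266)),(T,zt(546,112))]);d=r.x[:2]-[.5478,-.02426];print(r.x,r.fun.round(2),np.hypot(*d),np.degrees(np.arctan2(d[1],d[0])+.05618)%360)
```

```text
[ 0.61053491 -0.15080833  0.10348806] [-0.3  -0.06 -0.19  0.24] 0.14124499159187795 299.58827353723507
```

```bash
python3 ang.py '{"210":[328,326],"270":[284,410]}'
```

```text
210 [60.29151131] [-0.69 -1.17]
270 [61.4188896] [-0.22  0.05]
```

```bash
python3 -c "
from plant import robot
print(robot.close_job())"
```

```text
the job is handed in; nothing more can be done
None
```

The next flask (flask_b) is now under the burette spout and the plunger has sprung back out, locking the table at the next hole. I handed the job in at about 11 s.

**What I did:** With the gripper closed, I pressed the plunger cap down until it stopped, at about 12 N. I dragged it anticlockwise by one hole, lifted slowly so the pin could rise into the hole, and moved the arm clear.

**Last checks:**
- **Plunger:** The cap measured 103.5 mm high, against 104 mm before the move, so it is fully out. Partway through the lift, the spring still pushed with 5.3 N at about 5–6 mm of travel. It could only do that with the pin inside the hole.
- **Table angle:** The cap stands at 299.6°, against 300° wanted. The two empty nests gave a turn of 60.3° and 61.4°, but those came from rough pixel picks in one view.
- **Flasks and bench:** All four flasks stand in their nests, with flask_b under the spout. The other things on the bench, including the black look-alikes, look unmoved in both camera views.

No check failed. The only disagreement was about 1–2° between the angle estimates.

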